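Swing the tilting nut pan level and pin it

TASK

The tilting nut pan has been left tipped and unlocked. Swing it back up until it stands level, take the orange-handled lock pin out of its steel sleeve, and push the pin fully home through the hole in the yellow block and the pan's index plate so that the pan is locked level, handle up against the block. Let go of everything, and leave the other things on the counter where they are.

Things in the scene. Friction and masses are not known exactly. Their poses are not given: they have to be found in the camera images.
- pan (a joint): Tilt of the pan about its trunnions, rad: 0 = level (red bar straight above the axis), positive = red bar leaning towards the stand's +x, range -0.3 to 1.0. A stiff hinge, about 0.45 N m: the pan stays at any angle where it is left. The pan's index plate (steel, just inside the yellow block) has two 18.5 mm holes 70 mm from the axis: one lines up with the yellow block's hole at joint 0, the other (not wanted) at 0.7.
- pan_axis (a point): Point on the trunnion axis, midway between the two uprights, 120 mm above the foot of the fixed grey stand (foot 200 x 255 mm, on a blue mat 4 mm thick). Its axes are the stand's: y runs along the trunnion axis, z is up. The aluminium trough is 160 mm (x) by 152 mm (y) at its rim, 82 mm deep, the rim 13 mm above the axis when level.
- pan_bar (a point): Middle of the pan's round red handle bar, 14 mm thick, parallel to the trunnion axis and 140 mm from it; about 150 mm of it is free between the two arms (middle 75 mm from either arm). Its axes are the pan's: y along the bar, z from the trunnion axis to the bar. The bar may turn between the fingers as the pan swings.
- lock_hole (a point): Centre of the mouth of the lock hole, on the outer face of the yellow block (70 x 70 x 30 mm) on the stand's -y side, 190 mm above the stand's foot. Its axes are the stand's: the pin goes in along +y. The hole is 18.5 mm wide and runs straight through the block (30 mm deep); then come a 4 mm gap and the 10 mm index plate, whose far face is 44 mm from the mouth.
- pin_handle (a point): Centre of the lock pin's orange handle, a square bar 85 mm long (x) and 32 x 32 mm. x axis points along the pin, out of the handle towards the steel shank's tip. The shank, 16 mm thick and 75 mm long, starts 42.5 mm from this point; its last 14 mm taper to 7 mm. About 0.16 kg, its centre of mass about 20 mm inside the handle from the shank, so it lies level on its handle..
- pin_tip (a point): Tip of the pin's shank, on its axis, 117.5 mm from the handle's centre; axes as pin_handle.
- sleeve_mouth (a point): Middle of the open end of the fixed steel sleeve that covers the pin's handle (100 mm long, 56 mm wide, 60 mm high; inside 46 mm wide, 40 mm high, inner floor 16 mm above the mat). x axis points out of the sleeve; the mouth lies 50 mm from its middle, at the height of the stowed pin's axis, 32 mm above the blue mat. The pin must be drawn at least 95 mm along x to come out. The blue mat in front of it is free to lay the pin on.
- nut_jar: Bystander: brown jar with a steel lid, 72 mm across, 105 mm high; origin at the centre of its underside
- spice_jar: Bystander: amber jar with a black lid, 56 mm across, 85 mm high; origin at the centre of its underside
- tin: Bystander: tin can with a green label, 76 mm across, 110 mm high; origin at the centre of its underside
- mug: Bystander: white mug, 80 mm across, 90 mm high; origin at the centre of its underside
- small_bowl: Bystander: small blue bowl, 120 mm across, 50 mm high; origin at the centre of its underside
- scoop: Bystander: steel serving spoon lying flat, 190 mm long; origin at its underside near mid-length, x axis along it
- pin: The lock pin described at pin_handle; origin at the centre of the handle's underside, 16 mm below the handle's centre; axes as pin_handle. It starts stowed level, handle first, in the sleeve, with the shank sticking out.

How it is judged:
At the end, for the whole second after the job is handed in: The pan stands level within 0.05 rad (3 degrees) and the pin is through the yellow block and the index plate, its handle within 6 mm of the block, with pan and pin at rest and let go (value of joint pan between -0.05 and 0.05 rad and y of pin_tip in the frame of lock_hole between 0.069 and 0.079 m and x of pin_tip in the frame of lock_hole between -0.008 and 0.008 m and z of pin_tip in the frame of lock_hole between -0.008 and 0.008 m and angle between the x axis of pin_tip and the y axis of lock_hole, either way round below 0.15 rad and linear speed of pin below 0.02 m/s and velocity of joint pan between -0.05 and 0.05 rad/s); the robot touches nothing.
It fails at once if a bystander is moved by more than 40 mm (distance of any of nut_jar, spice_jar, tin, mug, small_bowl, scoop from where it was at the start of the episode above 0.04 m).
It also fails if it takes over 62 s, if anything falls off the work surface, if the arm or the gripper's body presses on something with over 40 N, if the wrist force passes 120 N, or if a joint passes its speed limit or range.

ROBOT

A 6-joint arm with a two-finger parallel gripper is mounted at the origin on the work surface. World frame = base frame: x ahead of the robot, y to its left, z up, the work surface at z = 0. Lengths are in m, angles in rad, forces in N, time in s.
With the tool pointing down it reaches from about 0.3 to 0.875 m from the base axis. Payload 4.2 kg.
Tool frame: the origin (TCP) lies at the very end of the fingers, on their centre line; the grasp point (between the pads) lies 19 mm behind it; z points along the fingers, y is the line along which they close (so a half turn about z gives the same grasp; the last joint's range is limited). The gripper opens to 85 mm and grips with 20 to 120 N. Pads are 22 mm wide; open, the fingers measure 114 mm over their backs; the gripper's body (76 mm by 85 mm) begins 54 mm behind the grasp point. The pads swing forward as they close: fully open they stand 13 mm farther back than shut.
Start: joints at [1.254, 0.32, 1.565, -0, 1.257, -0.02], TCP at [0.168, 0.55, 0.231] pointing down, gripper open.
Joint ranges: [-3.11, 3.11], [-0.84, 2.01], [0.21, 2.61], [-1.34, 4.49], [0.05, 2.63], [-2.56, 2.56]. Speed limits (rad/s): [2.57, 2.57, 3.14, 3.14, 3.14, 3.14].

INTERFACE

Orientations are given as a unit quaternion [w, x, y, z].
In Python, from workcell import env, cams, order gives the robot as it stands. The module is installed in compiled form; this text tells all that it offers.
- The arm moves only by the tool carry_out, never from a script. Its argument "increments" is a list of rows, each a list of 2 entries, a list of its own where there are three numbers: the shift along the tool's x, y, z in mm, then the turn, a rotation vector about the tool's x, y, z in degrees. A call has exactly 10 rows; each row is the pose to reach, as a shift and turn from the pose commanded when the call began, along the tool's axes at that moment; what a row does not reach only later rows make up. A row lasts 1/12 s, in which the tool goes at most 41.7 mm and 7.16 degrees, less where a joint would pass 70% of its speed; a pose out of reach is approached as far as the arm can. A call with a gripper value outside its range is refused whole. "jaw" is the closure in counts, from 0 (fully open) to 255 (shut), set as the call begins (left out, the last holds). The fingers move at their own pace and stop on an object; "force" is the grip in N (left out, the last holds). Time passes only in rows, so rows that repeat a pose let the fingers close, or fill a call up. It gives the time, the measured TCP pose, the force, the opening and the grip force at its end, in the units of the state.
- env.observe(): the state, without advancing time (a new reading comes with each control period).
- cams.read_camera(name): name is "scene" or "top"; returns a dict with "img" (480x640x3 uint8, red, green, blue), "range_z" (480x640 float32, m along the optical axis (not along the pixel's ray), 0 where there is no reading), "fov_y" (degrees; the focal length in pixels is half the picture's height over the tangent of half this angle, whatever the lens; pixels are square), "cx", "cy" (the principal point, pixels), "position" and "orientation" of the camera in the world. Camera axes: x right, y down, z forward; pixel columns grow to the right and rows downward; lengths in m; the calibration is good to about 2 mm. A picture is of the moment at which its call begins.
- order.finish_job(): hands the job in; it is judged then, once.
The state is a dict: "clock": time; "joints": joint angles; "joint_vel": joint speeds; "effort": joint torques, N m; "tcp_pos": TCP position; "tool_rot": TCP orientation; "force": force on the tool from outside, world axes, zero at the start; "torque": the same for the moment, N m; "width": finger opening in m; "grip_force": force on a finger pad.
Only numpy, scipy, OpenCV 4.12 (cv2) and the standard library are available. Lean on these libraries where they do the work, as an engineer would, in place of code of your own. Each camera call takes 0.05 s, during which the arm holds its last target. There are 200 camera calls.

## Working session

There is one attempt and no reset: what is moved stays moved. The work goes in short steps, Python scripts to look and compute and a tool call to move; the robot and the scene stay as the last step left them, time stands still between calls to the robot, and variables do not carry over. Pictures are saved under pics/ and viewed, at most 10 in all, crops included, and the job is handed in when it is done.

Besides the shell and the picture viewer there is one more tool, called after ">>>" as a command line: name --argument value ..., lists and objects as JSON in quotes. carry_out: Moves the arm, as the interface text tells. Its arguments: {"type":"object","properties":{"increments":{"type":"array","items":{"type":"array"}},"jaw":{"type":"number"},"force":{"type":"number"}},"required":["increments"]}

```bash
mkdir -p pics; cat > h.py <<'E'
import numpy as np,cv2
from scipy.spatial.transform import Rotation as R
from workcell import env,cams,order
def Q(q): return R.from_quat([q[1],q[2],q[3],q[0]])
def cam(n,save=None):
    c=cams.read_camera(n)
    if save: cv2.imwrite('pics/'+save,c['img'][:,:,::-1])
    h,w=c['img'].shape[:2]; f=h/2/np.tan(np.radians(c['fov_y'])/2)
    v,u=np.mgrid[:h,:w]; d=np.stack([(u-c['cx'])/f,(v-c['cy'])/f,np.ones((h,w))],-1)
    c['ray']=d@Q(c['orientation']).as_matrix().T; c['P']=np.array(c['position'])+c['ray']*c['range_z'][...,None]
    c['P'][c['range_z']==0]=np.nan; c['hsv']=cv2.cvtColor(c['img'],cv2.COLOR_RGB2HSV); c['f']=f
    return c
def plane(c,u,v,z):
    r=c['ray'][int(round(v)),int(round(u))]; p=np.array(c['position']); return p+r*(z-p[2])/r[2]
E
python3 - <<'E'
from h import *
for n in('scene','top'):
    c=cam(n,n+'1.png'); print(n,c['position'],c['orientation'],c['fov_y'],c['cx'],c['cy'])
    np.savez(n+'1.npz',P=c['P'],hsv=c['hsv'],img=c['img'],ray=c['ray'],pos=c['position'])
print(env.observe())
E
```

```text
scene [ 1.00198151 -0.520895    0.95493699] [-0.34882642  0.87710464  0.30810228 -0.11866158] 50.74307709544385 321.7111199225348 232.60825223904206
top [0.45755913 0.03178869 1.15846287] [-0.04602885  0.71202166 -0.70007939  0.02820205] 55.12207766909942 322.19883925511624 242.5071228717688
{'clock': 0.1, 'joints': array([ 1.25400092e+00,  3.20216439e-01,  1.56552244e+00, -2.27814960e-05,
        1.25740083e+00, -2.00013474e-02]), 'joint_vel': array([ 3.74357884e-04, -4.95413749e-04, -2.60441608e-03, -9.12586852e-04,
       -1.62074615e-05, -5.67517977e-04]), 'effort': array([ 1.13106023e-03, -4.16412377e+01, -2.34705412e+01, -2.20071735e-05,
        4.91222003e-03, -2.14551773e-05]), 'tcp_pos': array([0.16804043, 0.54946694, 0.23058639]), 'tool_rot': array([-1.18965807e-04,  1.47849444e-01,  9.89009577e-01, -7.64399960e-04]), 'force': array([ 0.23551102, -0.2779021 ,  0.12862596]), 'torque': array([-0.00419167,  0.00374271,  0.01139923]), 'grip_force': 0.0, 'width': 0.08558787295466161}
```

View pics/scene1.png

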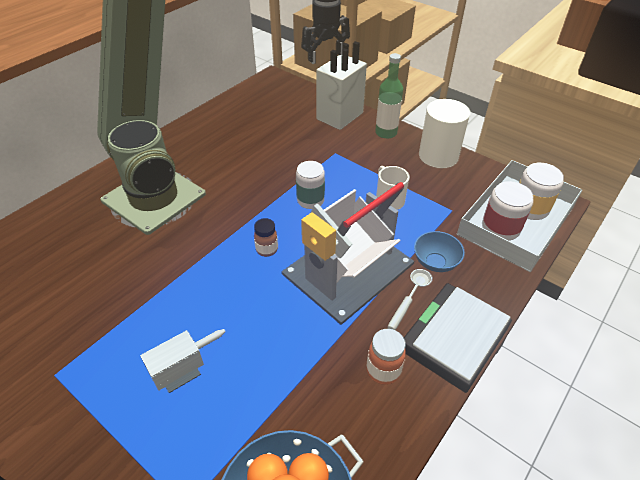

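View pics/top1.png

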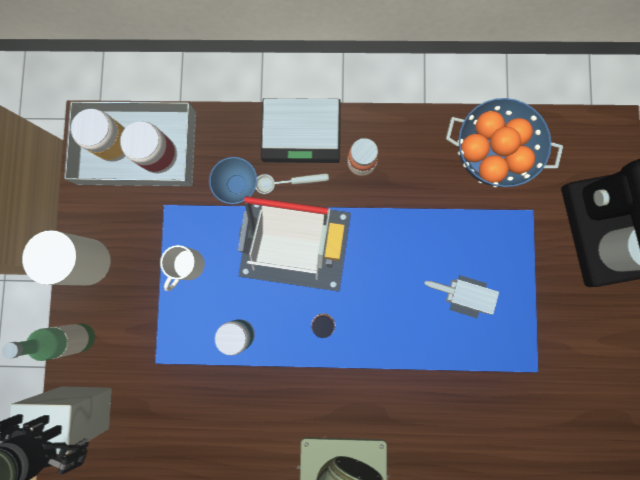

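The top view (image up is world +x, left is +y) shows the stand's foot corners at about (246,200), (350,212), (340,291) and (240,277). The yellow block is at (335,240) on the -y side. The red bar runs from (245,202) to (327,211), leaning to +x. The sleeve is at (473,296), with the shank sticking out to (428,285).

```bash
python3 - <<'E'
import numpy as np,cv2
T=np.load('top1.npz');S=np.load('scene1.npz')
def pr(*a): print(*[np.round(x,4) if not isinstance(x,str) else x for x in a])
def masks(D):
    h,s,v=[D['hsv'][...,i].astype(int) for i in range(3)]
    P=D['P']
    return dict(yel=(abs(h-23)<6)&(s>140)&(v>120)&(P[...,2]>.12),red=((h<5)|(h>174))&(s>180)&(v>80)&(P[...,2]>.12))
for n,D in(('top',T),('scene',S)):
    P=D['P']
    for k,m in masks(D).items():
        m=m&(np.abs(P[...,1]-.03)<.25)&(np.abs(P[...,0]-.5)<.3)
        p=P[m]; pr(n,k,len(p),np.nanmin(p,0),np.nanmedian(p,0),np.nanmax(p,0))
        if k=='yel':
            t=p[p[:,2]>np.nanpercentile(p[:,2],97)-.006] if n=='scene' else p[p[:,2]>np.nanmedian(p[:,2])-.006]
            r=cv2.minAreaRect((t[:,:2]*1000).astype(np.float32)); pr('  top rect',str(r),np.median(t,0))
        else:
            c=p.mean(0);u,s,vt=np.linalg.svd(p-c); pr('  dir',vt[0]); q=(p-c)@vt[0]; pr('  ends',c+vt[0]*q.min(),c+vt[0]*q.max())
# foot in top
P=T['P'];h,s,v=[T['hsv'][...,i].astype(int) for i in range(3)]
z=P[...,2]
pr('mat z',np.nanmedian(z[310:350,380:420]))
reg=np.zeros_like(z,bool);reg[185:300,225:365]=1
m=reg&(z>.008)&(z<.03)&(s<110); print('foot z',np.median(z[m]))
mm=cv2.morphologyEx(m.astype(np.uint8),cv2.MORPH_OPEN,np.ones((3,3)))
p=P[mm>0]; print('foot rect',cv2.minAreaRect((p[:,:2]*1000).astype(np.float32)),len(p))
# sleeve
reg=np.zeros_like(z,bool);reg[255:335,405:515]=1
m=reg&(z>.05); t=P[m]; pr('sleeve topz',np.median(t[:,2])); print(cv2.minAreaRect((t[:,:2]*1000).astype(np.float32)),len(t))
m=reg&(z>.02)&(z<.05); t=P[m]; q=np.nonzero(m); pr('shank',len(t),np.nanmin(t,0),np.nanmax(t,0))
for D,nm in((T,'top'),(S,'scene')):
    P=D['P'];zz=P[...,2]
    m=(zz>.055)&(zz<.08)&(P[...,1]<-.2)&(P[...,1]>-.45)&(P[...,0]>.3)&(P[...,0]<.52);t=P[m];print(nm,'sl',cv2.minAreaRect((t[:,:2]*1000).astype(np.float32)),len(t))
    m=(zz>.03)&(zz<.05)&(P[...,1]<-.13)&(P[...,1]>-.262)&(P[...,0]>.3)&(P[...,0]<.52)&(D['hsv'][...,1]<100);t=P[m]
    if len(t)>5:
        c=t.mean(0);u,sv,vt=np.linalg.svd(t-c);q=(t-c)@vt[0];pr(nm,'shank',len(t),vt[0],c+vt[0]*q.min(),c+vt[0]*q.max(),c)
E
```

```text
top yel 454 [0.5242 0.0163 0.2225] [0.5599 0.0323 0.2285] [0.5963 0.0499 0.2331]
  top rect ((560.17138671875, 32.60124206542969), (27.836584091186523, 69.58851623535156), 82.32302856445312) [0.5606 0.0323 0.2285]Traceback (most recent call last):
  File "<stdin>", line 12, in <module>
    res = np.fmin.reduce(a, axis=axis, out=out, **kwargs)
ValueError: zero-size array to reduction operation fmin which has no identity
```

```bash
cat > m.py <<'E'
import numpy as np,cv2
T=np.load('top1.npz');S=np.load('scene1.npz')
def pr(*a): print(*[np.round(x,4) if not isinstance(x,str) else x for x in a])
def line(p):
    p=p[~np.isnan(p).any(1)]; c=p.mean(0);vt=np.linalg.svd(p-c,full_matrices=False)[2];q=(p-c)@vt[0]
    pr('   n',len(p),'dir',vt[0],'ends',c+vt[0]*q.min(),c+vt[0]*q.max())
for n,D in(('top',T),('scene',S)):
    P=D['P'];h,s,v=[D['hsv'][...,i].astype(int) for i in range(3)];z=P[...,2]
    box=(abs(P[...,1]-.1)<.2)&(abs(P[...,0]-.55)<.2)
    m=((h<8)|(h>172))&(s>150)&(z>.12)&box; print(n,'red'); line(P[m])
    m=(abs(h-23)<6)&(s>140)&(z>.222)&(z<.236)&box; t=P[m]; pr('yel med',np.median(t,0),str(cv2.minAreaRect((t[:,:2]*1000).astype(np.float32))))
    m=(z>.009)&(z<.03)&(s<110)&box&(P[...,0]<.69)&(P[...,0]>.42); m=cv2.morphologyEx(m.astype(np.uint8),cv2.MORPH_OPEN,np.ones((3,3)))>0
    t=P[m]; print('foot',np.median(t[:,2]),cv2.minAreaRect((t[:,:2]*1000).astype(np.float32)),len(t))
    b=(P[...,1]<-.15)&(P[...,1]>-.45)&(P[...,0]>.3)&(P[...,0]<.52)
    t=P[b&(z>.055)&(z<.08)];print('sleeve',np.median(t[:,2]),cv2.minAreaRect((t[:,:2]*1000).astype(np.float32)),len(t))
    m=b&(z>.025)&(z<.052)&(s<120); m&=(P[...,1]>-.245); line(P[m])
    vv,uu=np.nonzero(m); print(uu.min(),uu.max(),vv.min(),vv.max())
E
python3 m.py
```

```text
top red
   n 483 dir [-0.1267 -0.9919 -0.0019] ends [0.6371 0.2115 0.2592] [0.6162 0.0483 0.2589]
yel med [0.5599 0.0323 0.2285] ((560.17138671875, 32.60124206542969), (27.836584091186523, 69.58851623535156), 82.32302856445312)
foot 0.015683226173076603 ((575.8074340820312, 156.60345458984375), (304.3860778808594, 199.11367797851562), 82.9651107788086) 2284
sleeve 0.06318165911149487 ((451.12152099609375, -301.7637939453125), (102.30863189697266, 56.21354293823242), 74.07007598876953) 1032
   n 153 dir [-0.2923 -0.9562  0.0174] ends [ 0.4838 -0.1881  0.0405] [ 0.4664 -0.2453  0.0416]
425 448 281 292
scene red
   n 389 dir [-1.277e-01 -9.918e-01  9.000e-04] ends [0.6403 0.2107 0.259 ] [0.6186 0.0424 0.2592]
yel med [0.5619 0.0287 0.2293] ((561.6201171875, 30.48897933959961), (35.338172912597656, 71.58545684814453), 82.93927001953125)
foot 0.016431575256176334 ((578.3387451171875, 154.35498046875), (312.65863037109375, 200.7017364501953), 82.67701721191406) 3617
sleeve 0.06411947108548544 ((452.1026916503906, -303.7906494140625), (99.93439483642578, 59.3399658203125), 73.27855682373047) 1404
   n 191 dir [ 0.2587  0.9652 -0.0391] ends [ 0.4722 -0.2459  0.0426] [ 0.4866 -0.1922  0.0404]
199 224 329 346
```

```bash
cat >> h.py <<'E'
def delta(pos,yang,ob=None,z=(0,0,-1)):
    "tool-frame shift (mm) and rotvec (deg) to TCP pos with tool y at world angle yang (deg), tool z down"
    o=ob or env.observe(); r=Q(o['tool_rot']); a=np.radians(yang)
    Y=np.array([np.cos(a),np.sin(a),0]);Z=np.array(z,float)
    t=R.from_matrix(np.stack([np.cross(Y,Z),Y,Z],1))
    print('shift',np.round(r.inv().apply(np.array(pos)-o['tcp_pos'])*1000,1),'turn',np.round((r.inv()*t).as_rotvec(degrees=True),2))
E
python3 - <<'E'
from h import *
delta((.628,.128,.32),-7.3)
for n in('top','scene'):
    P=np.load(n+'1.npz')['P']
    for y0 in np.arange(.2,.65,.1):
        for x0 in(.05,.15,.25,.35,.45,.55):
            m=(abs(P[...,0]-x0)<.05)&(abs(P[...,1]-y0)<.05)
            if m.any() and np.nanmax(P[...,2][m])>.12: print(n,x0,round(y0,2),np.nanmax(P[...,2][m]).round(3))
E
```

```text
shift [-563.1 -268.7  -89. ] turn [-7.00e-02  6.00e-02  8.03e+01]
top 0.55 0.2 0.186
top 0.35 0.3 0.121
top 0.15 0.5 0.463
top 0.25 0.5 0.531
top 0.15 0.6 0.349
top 0.25 0.6 0.406
top 0.35 0.6 0.264
top 0.45 0.6 0.164
top 0.55 0.6 0.166
scene 0.55 0.2 0.177
scene 0.15 0.5 0.421
scene 0.25 0.5 0.42
scene 0.15 0.6 0.407
scene 0.25 0.6 0.412
scene 0.35 0.6 0.261
scene 0.45 0.6 0.165
scene 0.55 0.6 0.164
```

>>> carry_out --increments '[[[0,-20,-35],[0,0,0]],[[-15,-50,-65],[0,0,5]],[[-40,-75,-85],[0,0,12]],[[-76,-90,-89],[0,0,19]],[[-113,-103,-89],[0,0,26]],[[-150,-117,-89],[0,0,33]],[[-187,-130,-89],[0,0,40]],[[-224,-144,-89],[0,0,47]],[[-261,-158,-89],[0,0,54]],[[-298,-171,-89],[0,0,61]]]' --jaw 90

```text
clock: 0.93
tcp_pos: [0.4041, 0.2975, 0.3201]
tool_rot: [-0.0, 0.632, 0.775, -0.0]
force: [1.2, 1.1, -0.1]
width: 0.0554
grip_force: 0.0
```

```bash
python3 -c "
from h import *
delta((.628,.128,.32),-7.3); o=env.observe(); print(o['clock'],o['width'],o['tcp_pos'])"
```

```text
shift [-2.112e+02  1.851e+02  1.000e-01] turn [-2.000e-02  1.000e-02  1.894e+01]
0.9333 0.05538775273816861 [0.4041312  0.29745683 0.32011659]
```

>>> carry_out --increments '[[[-28,24,0],[0,0,6]],[[-57,50,0],[0,0,12]],[[-86,75,0],[0,0,19]],[[-115,101,0],[0,0,19]],[[-144,126,0],[0,0,19]],[[-173,152,0],[0,0,19]],[[-200,175,0],[0,0,19]],[[-211,185,0],[0,0,19]],[[-211,185,0],[0,0,19]],[[-211,185,0],[0,0,19]]]'

```text
clock: 1.77
tcp_pos: [0.628, 0.1308, 0.3191]
tool_rot: [-0.001, 0.749, 0.662, -0.001]
force: [0.6, -0.6, -0.4]
width: 0.0551
grip_force: 0.0
```

```bash
python3 -c "
from h import *
delta((.628,.128,.239),-7.3); o=env.observe(); print(o['clock'],o['width'],o['tcp_pos'])
c=cam('scene');cv2.imwrite('pics/a.png',cv2.resize(c['img'][130:330,230:480,::-1],None,fx=2.5,fy=2.5))"
```

```text
shift [-2.8  0.6 80.1] turn [-0.14  0.01  0.22]
1.7667 0.05508431406121251 [0.6279645  0.13079758 0.31912122]
```

View pics/a.png

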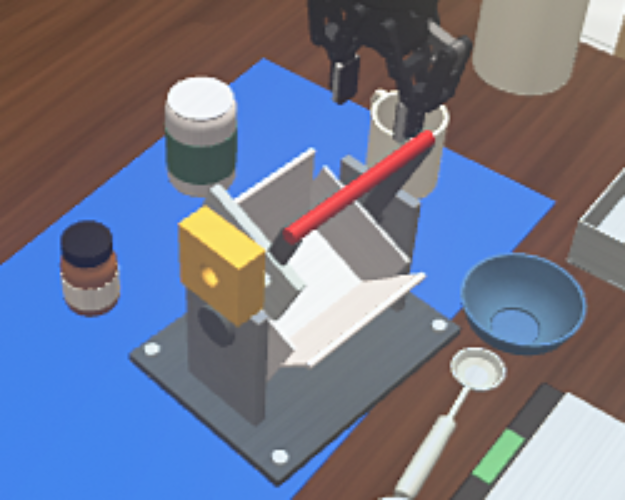

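The gripper straddles the red bar, whose ends are at (292,235) and (430,140) in the crop, and hangs about 60 mm above it. The next move descends and closes.

>>> carry_out --increments '[[[-3,0,30],[0,0,0]],[[-3,0,60],[0,0,0]],[[-3,0,84],[0,0,0]],[[-3,0,84],[0,0,0]],[[-3,0,84],[0,0,0]],[[-3,0,84],[0,0,0]],[[-3,0,84],[0,0,0]],[[-3,0,84],[0,0,0]],[[-3,0,84],[0,0,0]],[[-3,0,84],[0,0,0]]]'

```text
clock: 2.65
tcp_pos: [0.6279, 0.1283, 0.2372]
tool_rot: [0.0, 0.749, 0.663, 0.001]
force: [0.0, 0.3, 0.4]
width: 0.0551
grip_force: 0.0
```

>>> carry_out --increments '[[[0,0,0],[0,0,0]],[[0,0,0],[0,0,0]],[[0,0,0],[0,0,0]],[[0,0,0],[0,0,0]],[[0,0,0],[0,0,0]],[[0,0,0],[0,0,0]],[[0,0,0],[0,0,0]],[[0,0,0],[0,0,0]],[[0,0,0],[0,0,0]],[[0,0,0],[0,0,0]]]' --jaw 255 --force 25

```text
clock: 3.48
tcp_pos: [0.6272, 0.1283, 0.2362]
tool_rot: [-0.0, 0.749, 0.663, -0.0]
force: [-3.5, 0.2, 0.2]
width: 0.0127
grip_force: 24.4
```

```bash
python3 -c "
from h import *
o=env.observe(); print(o)
delta((.574,.135,.245),-7.3)"
```

```text
{'clock': 3.4833, 'joints': array([1.83684878e-01, 4.21293384e-01, 1.39521693e+00, 1.91063512e-04,
       1.32610051e+00, 3.05911819e-01]), 'joint_vel': array([-0.00021373, -0.00025504, -0.00094242,  0.00056687, -0.00093989,
       -0.00034307]), 'effort': array([ -0.29721801, -47.07107663, -25.18456936,  -0.16895967,
        -0.88514658,  -0.07507617]), 'tcp_pos': array([0.62715396, 0.12826882, 0.23617575]), 'tool_rot': array([-3.41461116e-04,  7.48988842e-01,  6.62582408e-01, -3.88797229e-04]), 'force': array([-3.53869387,  0.16448064,  0.17158937]), 'torque': array([-0.02004419,  0.5040689 , -0.09054954]), 'grip_force': 24.377284348011017, 'width': 0.01273296085445913}
shift [  0.2 -53.6  -8.8] turn [-0.06  0.01  0.29]
```

>>> carry_out --increments '[[[0,-5,-1.5],[0,0,0]],[[0,-9,-3.4],[0,0,0]],[[0,-18.5,-6.2],[0,0,0]],[[0,-28,-8.3],[0,0,0]],[[0,-36.5,-9.5],[0,0,0]],[[0,-45,-10.3],[0,0,0]],[[0,-50,-10.5],[0,0,0]],[[0,-53,-10.5],[0,0,0]],[[0,-53,-10.5],[0,0,0]],[[0,-53,-10.5],[0,0,0]]]'

```text
clock: 4.32
tcp_pos: [0.575, 0.135, 0.2489]
tool_rot: [0.001, 0.749, 0.663, 0.001]
force: [2.1, -0.7, 7.9]
width: 0.0129
grip_force: 26.0
```

```bash
cat > bar.py <<'E'
from h import *
import sys
o=env.observe(); print(o['tcp_pos'],o['width'],o['force'],o['clock'])
sx=np.array([.992,-.127]);sy=np.array([.127,.992])
for n in('top','scene'):
    c=cam(n); P=c['P'];h,s,v=[c['hsv'][...,i].astype(int) for i in range(3)];z=P[...,2]
    box=(abs(P[...,1]-.12)<.15)&(abs(P[...,0]-.56)<.15)
    p=P[((h<8)|(h>172))&(s>150)&(z>.2)&box]
    t=P[(abs(h-23)<6)&(s>140)&(z>.222)&(z<.236)&box]
    for k,q in(('bar',p),('yel',t)):
        X=q[:,:2]@sx;Y=q[:,:2]@sy
        print(n,k,len(q),'x range',np.percentile(X,[1,50,99]).round(4),'mid',round((np.percentile(X,1)+np.percentile(X,99))/2,4),'y',Y.min().round(4),Y.max().round(4),'z',np.median(q[:,2]).round(4))
        if k=='bar': print('  yaw fit',np.polyfit(Y,X,1).round(4))
E
python3 bar.py
```

```text
[0.57499084 0.13503526 0.24894601] 0.012869041480447924 [ 2.10480053 -0.68611705  7.89609204] 4.3167
top bar 90 x range [0.5449 0.5533 0.5581] mid 0.5515 y 0.1252 0.1593 z 0.2697
  yaw fit [0.0439 0.5467]
top yel 464 x range [0.5173 0.5507 0.5854] mid 0.5513 y 0.0894 0.1173 z 0.2285
scene bar 215 x range [0.55   0.5578 0.5625] mid 0.5562 y 0.1208 0.253 z 0.2697
  yaw fit [0.0045 0.5569]
scene yel 384 x range [0.5185 0.5529 0.5868] mid 0.5527 y 0.0827 0.1158 z 0.2292
```

>>> carry_out --increments '[[[0,-1.5,0.5],[0,0,0]],[[0,-1.5,0.5],[0,0,0]],[[0,-1.5,0.5],[0,0,0]],[[0,-1.5,0.5],[0,0,0]],[[0,-1.5,0.5],[0,0,0]],[[0,-1.5,0.5],[0,0,0]],[[0,-1.5,0.5],[0,0,0]],[[0,-1.5,0.5],[0,0,0]],[[0,-1.5,0.5],[0,0,0]],[[0,-1.5,0.5],[0,0,0]]]'

```text
clock: 5.25
tcp_pos: [0.5746, 0.1351, 0.2489]
tool_rot: [0.001, 0.749, 0.663, 0.002]
force: [3.6, -1.4, 9.5]
width: 0.013
grip_force: 26.1
```

>>> carry_out --increments '[[[0,0,0],[0,0,0]],[[0,0,0],[0,0,0]],[[0,0,0],[0,0,0]],[[0,0,0],[0,0,0]],[[0,0,0],[0,0,0]],[[0,0,-15],[0,0,0]],[[0,0,-40],[0,0,0]],[[0,0,-60],[0,0,0]],[[0,0,-60],[0,0,0]],[[0,0,-60],[0,0,0]]]' --jaw 100

```text
clock: 6.08
tcp_pos: [0.5737, 0.135, 0.3069]
tool_rot: [0.0, 0.749, 0.663, 0.001]
force: [0.7, -0.3, -0.6]
width: 0.052
grip_force: 0.0
```

```bash
python3 bar.py; python3 -c "
from h import *
delta((.472,-.233,.31),-16.5)"
```

```text
[0.57365904 0.13500977 0.3069026 ] 0.051963203790162005 [ 0.73576382 -0.27527302 -0.61444357] 6.0833
top bar 105 x range [0.548  0.5527 0.5579] mid 0.5529 y 0.1252 0.2889 z 0.2696
  yaw fit [-0.0276  0.5568]
top yel 465 x range [0.517  0.5507 0.5853] mid 0.5511 y 0.0894 0.1173 z 0.2285
scene bar 384 x range [0.5501 0.558  0.562 ] mid 0.5561 y 0.1208 0.2881 z 0.2693
  yaw fit [0.0076 0.5558]
scene yel 382 x range [0.518  0.5531 0.5876] mid 0.5528 y 0.0836 0.1153 z 0.2294
shift [-377.4  -55.2   -4.7] turn [-0.14  0.05  9.5 ]
```

>>> carry_out --increments '[[[-30,-4,0],[0,0,1]],[[-71,-10,-3],[0,0,3]],[[-112,-16,-3],[0,0,5]],[[-152,-22,-3],[0,0,7]],[[-192,-28,-3],[0,0,9.5]],[[-232,-34,-3],[0,0,9.5]],[[-272,-40,17],[0,0,9.5]],[[-311,-46,37],[0,0,9.5]],[[-346,-50,57],[0,0,9.5]],[[-374,-54,77],[0,0,9.5]]]'

```text
clock: 7.02
tcp_pos: [0.4728, -0.2314, 0.2275]
tool_rot: [-0.001, 0.801, 0.598, -0.0]
force: [0.6, 0.1, 0.7]
width: 0.0517
grip_force: 0.0
```

```bash
python3 -c "
from h import *
delta((.473,-.2295,.024),-16.5)"
```

```text
shift [ 1.900e+00 -1.000e-01  2.035e+02] turn [-0.08 -0.01 -0.04]
```

>>> carry_out --increments '[[[2,0,40],[0,0,0]],[[2,0,80],[0,0,0]],[[2,0,115],[0,0,0]],[[2,0,145],[0,0,0]],[[2,0,170],[0,0,0]],[[2,0,190],[0,0,0]],[[2,0,202],[0,0,0]],[[2,0,202],[0,0,0]],[[2,0,202],[0,0,0]],[[2,0,202],[0,0,0]]]'

```text
clock: 7.85
tcp_pos: [0.4749, -0.2278, 0.0275]
tool_rot: [0.0, 0.801, 0.598, 0.0]
force: [1.0, -0.3, 0.5]
width: 0.052
grip_force: 0.0
```

>>> carry_out --increments '[[[0,0,0],[0,0,0]],[[0,0,0],[0,0,0]],[[0,0,0],[0,0,0]],[[0,0,0],[0,0,0]],[[0,0,0],[0,0,0]],[[0,0,0],[0,0,0]],[[0,0,0],[0,0,0]],[[0,0,0],[0,0,0]],[[0,0,0],[0,0,0]],[[0,0,0],[0,0,0]]]' --jaw 255 --force 40

```text
clock: 8.68
tcp_pos: [0.4752, -0.2278, 0.0276]
tool_rot: [0.0, 0.801, 0.598, 0.0]
force: [-0.1, 1.6, 5.9]
width: 0.0145
grip_force: 40.1
```

```bash
python3 -c "
from h import *
o=env.observe();print(o['tcp_pos'],o['width'],o['force'])
d=np.array([.285,.9585])*.115;p=o['tcp_pos'];delta((p[0]+d[0],p[1]+d[1],p[2]+.001),-16.5)"
```

```text
[ 0.47519783 -0.22776431  0.02761108] 0.014479540684938135 [-0.07020936  1.6466157   5.94343135]
shift [ 1.15e+02  1.00e-01 -1.00e+00] turn [ 0.05 -0.01 -0.01]
```

>>> carry_out --increments '[[[3,0,-1],[0,0,0]],[[13,0,-1.5],[0,0,0]],[[28,0,-1.5],[0,0,0]],[[44,0,-1.5],[0,0,0]],[[60,0,-1.5],[0,0,0]],[[76,0,-1.5],[0,0,0]],[[92,0,-1.5],[0,0,0]],[[106,0,-1.5],[0,0,0]],[[115,0,-1.5],[0,0,0]],[[118,0,-1.5],[0,0,0]]]'

```text
clock: 9.52
tcp_pos: [0.5082, -0.1129, 0.0282]
tool_rot: [-0.001, 0.801, 0.599, -0.0]
force: [-0.4, 0.3, -1.8]
width: 0.0145
grip_force: 39.4
```

```bash
cat > pin.py <<'E'
from h import *
o=env.observe();print(o['clock'],o['tcp_pos'],o['width'],o['force'])
for n in('scene','top'):
    c=cam(n);P=c['P'];h,s,v=[c['hsv'][...,i].astype(int) for i in range(3)]
    m=(h>4)&(h<19)&(s>140)&(v>100)&(P[...,1]<.05)&(P[...,1]>-.3)&(P[...,0]>.3)&(P[...,0]<.62)
    m=cv2.morphologyEx(m.astype(np.uint8),cv2.MORPH_OPEN,np.ones((3,3)))>0
    t=P[m]
    if len(t)<20: print(n,len(t)); continue
    zt=np.percentile(t[:,2],95); tt=t[t[:,2]>zt-.006]
    print(n,len(t),'ztop',zt.round(4),'zmin',np.percentile(t[:,2],2).round(4),'med',np.median(tt,0).round(4),cv2.minAreaRect((tt[:,:2]*1000).astype(np.float32)))
    A=np.c_[tt[:,:2]-tt[:,:2].mean(0),np.ones(len(tt))];print(' slope',np.linalg.lstsq(A,tt[:,2],rcond=None)[0].round(3))
    cv2.imwrite(f'pics/pin_{n}_{o["clock"]:.1f}.png',cv2.resize((c['img'][180:400,100:380] if n=='scene' else c['img'][200:340,300:520])[:,:,::-1],None,fx=2.5,fy=2.5))
E
python3 pin.py; ls pics
```

```text
9.5167 [ 0.50816526 -0.11285333  0.02820782] 0.01446703422405213 [-0.36051397  0.31847162 -1.82608118]
scene 663 ztop 0.0537 zmin 0.0253 med [ 0.4875 -0.1931  0.0509] ((487.8916931152344, -190.6407928466797), (83.9542236328125, 30.932527542114258), 72.08097076416016)
 slope [-0.019  0.02   0.051]
top 0
a.png
pin_scene_9.5.png
scene1.png
top1.png
```

>>> carry_out --increments '[[[0,0,4],[0,0,0]],[[0,0,9],[0,0,0]],[[0,0,13],[0,0,0]],[[0,0,14.5],[0,0,0]],[[0,0,14.5],[0,0,0]],[[0,0,14.5],[0,0,0]],[[0,0,14.5],[0,0,0]],[[0,0,14.5],[0,0,0]],[[0,0,14.5],[0,0,0]],[[0,0,14.5],[0,0,0]]]'

```text
clock: 10.45
tcp_pos: [0.5084, -0.1146, 0.0144]
tool_rot: [0.0, 0.801, 0.598, 0.0]
force: [0.1, -0.0, -1.1]
width: 0.0144
grip_force: 39.4
```

>>> carry_out --increments '[[[0,0,0],[0,0,0]],[[0,0,0],[0,0,0]],[[0,0,0],[0,0,0]],[[0,0,0],[0,0,0]],[[0,0,-20],[0,0,0]],[[0,0,-55],[0,0,0]],[[0,0,-90],[0,0,0]],[[0,0,-125],[0,0,0]],[[0,0,-155],[0,0,0]],[[0,0,-160],[0,0,0]]]' --jaw 95

```text
clock: 11.28
tcp_pos: [0.5113, -0.1154, 0.18]
tool_rot: [0.004, 0.801, 0.598, 0.004]
force: [0.6, -0.8, 0.2]
width: 0.0533
grip_force: 0.0
```

```bash
python3 pin.py; python3 -c "
from h import *
delta((.4878,-.191,.009),-17)"; python3 - <<'E'
import sys; sys.path.insert(0,'.')
E
ls pics
```

```text
11.2833 [ 0.51134996 -0.11536637  0.18004982] 0.0532650913251311 [ 0.58277478 -0.77293893  0.23695022]
scene 608 ztop 0.0387 zmin 0.01 med [ 0.4881 -0.1938  0.0362] ((487.8895263671875, -192.2672119140625), (83.97926330566406, 32.07362747192383), 73.17768096923828)
 slope [-0.008  0.006  0.036]
top 96 ztop 0.0384 zmin 0.0306 med [ 0.4719 -0.2016  0.0351] ((473.3020324707031, -199.39169311523438), (51.2296257019043, 12.466782569885254), 74.91230010986328)
 slope [0.076 0.007 0.035]
shift [-79.1   0.3 167. ] turn [ 0.25 -0.02  0.5 ]
a.png
pin_scene_11.3.png
pin_scene_9.5.png
pin_top_11.3.png
scene1.png
top1.png
```

>>> carry_out --increments '[[[-30,0,10],[0,0,0]],[[-60,0,30],[0,0,0]],[[-79,0,60],[0,0,0]],[[-80,0,95],[0,0,0]],[[-80,0,125],[0,0,0]],[[-80,0,148],[0,0,0]],[[-80,0,162],[0,0,0]],[[-80,0,166],[0,0,0]],[[-80,0,166],[0,0,0]],[[-80,0,166],[0,0,0]]]'

```text
clock: 12.22
tcp_pos: [0.4855, -0.1912, 0.008]
tool_rot: [-0.0, 0.801, 0.598, -0.0]
force: [0.3, 0.1, -0.0]
width: 0.0538
grip_force: 0.0
```

>>> carry_out --increments '[[[0,0,0],[0,0,0]],[[0,0,0],[0,0,0]],[[0,0,0],[0,0,0]],[[0,0,0],[0,0,0]],[[0,0,0],[0,0,0]],[[0,0,0],[0,0,0]],[[0,0,0],[0,0,0]],[[0,0,0],[0,0,0]],[[0,0,0],[0,0,0]],[[0,0,0],[0,0,0]]]' --jaw 255 --force 60

```text
clock: 13.05
tcp_pos: [0.4865, -0.1917, 0.0095]
tool_rot: [0.001, 0.801, 0.598, 0.001]
force: [0.3, 0.3, 6.7]
width: 0.0311
grip_force: 60.9
```

```bash
python3 -c "
from h import *
o=env.observe();print(o['tcp_pos'],o['width'],o['force'],Q(o['tool_rot']).as_matrix()[:,1])
sy=np.array([.127,.992]); m=np.array([.559,.0167]); t=m-sy*(.1175+.03); print(t)
delta((t[0],t[1],.194-.0115),-7.3)"
```

```text
[ 0.48650135 -0.19165673  0.00946361] 0.03110457056277883 [0.32779225 0.25327373 6.7069542 ] [ 0.958817   -0.28401346  0.00251462]
[ 0.5402675 -0.12962  ]
shift [  74.7   34.4 -173. ] turn [ 0.14  0.02 -9.2 ]
```

>>> carry_out --increments '[[[0,0,-15],[0,0,0]],[[0,0,-45],[0,0,0]],[[0,0,-80],[0,0,0]],[[15,7,-115],[0,0,-2]],[[35,16,-145],[0,0,-5]],[[55,25,-165],[0,0,-8]],[[70,32,-173],[0,0,-9.2]],[[74,34,-173],[0,0,-9.2]],[[74,34,-173],[0,0,-9.2]],[[74,34,-173],[0,0,-9.2]]]'

```text
clock: 13.88
tcp_pos: [0.5378, -0.1301, 0.1798]
tool_rot: [-0.001, 0.751, 0.661, -0.001]
force: [0.6, 0.2, -3.4]
width: 0.0312
grip_force: 60.0
```

```bash
python3 - <<'E'
from h import *
o=env.observe();print(o['tcp_pos'],o['width'],o['force'],Q(o['tool_rot']).as_matrix().round(4).tolist())
sx=np.array([.992,-.127]);sy=np.array([.127,.992])
for n in('scene','top'):
    c=cam(n);np.savez(n+'2.npz',P=c['P'],hsv=c['hsv'],img=c['img'],ray=c['ray'],pos=c['position'])
    a=(c['img'][200:340,200:400] if n=='scene' else c['img'][200:320,280:440])
    cv2.imwrite(f'pics/ins_{n}.png',cv2.resize(a[:,:,::-1],None,fx=4,fy=4,interpolation=cv2.INTER_CUBIC))
    P=c['P'];X=P[...,:2]@sx;Y=P[...,:2]@sy;z=P[...,2];s=c['hsv'][...,1]
    m=(abs(X-.552)<.03)&(Y>-.02)&(Y<.086)&(z>.175)&(z<.22)&(s<130)
    for y0 in np.arange(-.02,.086,.01):
        k=m&(Y>=y0)&(Y<y0+.01)
        if k.sum()>2: print(n,round(y0,3),k.sum(),'x',np.percentile(X[k],[5,50,95]).round(4),'z',np.percentile(z[k],[5,50,95]).round(4))
    h=c['hsv'][...,0].astype(int)
    m=(abs(X-.552)<.05)&(abs(Y-.03)<.2)&(h>4)&(h<18)&(s>140)&(z>.15)&(Y<.05)
    t=np.c_[X[m],Y[m],z[m]]
    if len(t)>10: print('orange',len(t),np.percentile(t,[2,50,98],axis=0).round(4).tolist())
E
```

```text
[ 0.53776665 -0.13009554  0.17980119] 0.03119183828699423 [ 0.60649146  0.18428709 -3.36445636] [[0.1272, 0.9919, -0.0036], [0.9919, -0.1272, 0.0004], [-0.0001, -0.0036, -1.0]]
scene -0.02 4 x [0.5457 0.5486 0.5519] z [0.1959 0.1975 0.1989]
scene -0.01 28 x [0.5467 0.5538 0.5584] z [0.1901 0.1972 0.2   ]
scene 0.0 41 x [0.5486 0.5557 0.56  ] z [0.1898 0.1968 0.2002]
scene 0.01 36 x [0.5479 0.5549 0.5601] z [0.191  0.1966 0.2007]
scene 0.02 38 x [0.5464 0.5554 0.5595] z [0.1887 0.1963 0.2007]
scene 0.03 35 x [0.5484 0.5566 0.5593] z [0.1899 0.1976 0.2   ]
scene 0.04 30 x [0.548  0.5545 0.559 ] z [0.1907 0.1962 0.1982]
scene 0.05 11 x [0.5503 0.5535 0.5569] z [0.1909 0.1942 0.1967]
scene 0.08 40 x [0.5421 0.5673 0.5776] z [0.1758 0.1954 0.2155]
orange 303 [[0.5389, -0.1026, 0.1796], [0.5537, -0.0841, 0.2061], [0.5683, -0.0505, 0.221]]
top -0.02 30 x [0.5369 0.549  0.5582] z [0.1833 0.1949 0.1978]
top -0.01 36 x [0.5441 0.5502 0.5572] z [0.1908 0.1963 0.1995]
top 0.0 34 x [0.5437 0.5498 0.5574] z [0.1918 0.1958 0.1989]
top 0.01 37 x [0.5434 0.5501 0.5577] z [0.1918 0.1955 0.1993]
top 0.02 36 x [0.544  0.5502 0.557 ] z [0.1923 0.1962 0.1999]
top 0.03 35 x [0.5439 0.5504 0.5572] z [0.1924 0.196  0.1995]
top 0.04 35 x [0.5435 0.5495 0.5569] z [0.193  0.1958 0.1982]
top 0.05 22 x [0.5463 0.5508 0.5551] z [0.1903 0.1927 0.1965]
orange 113 [[0.536, -0.0321, 0.2016], [0.5504, -0.0236, 0.2054], [0.564, -0.0161, 0.2089]]
```

View pics/ins_scene.png

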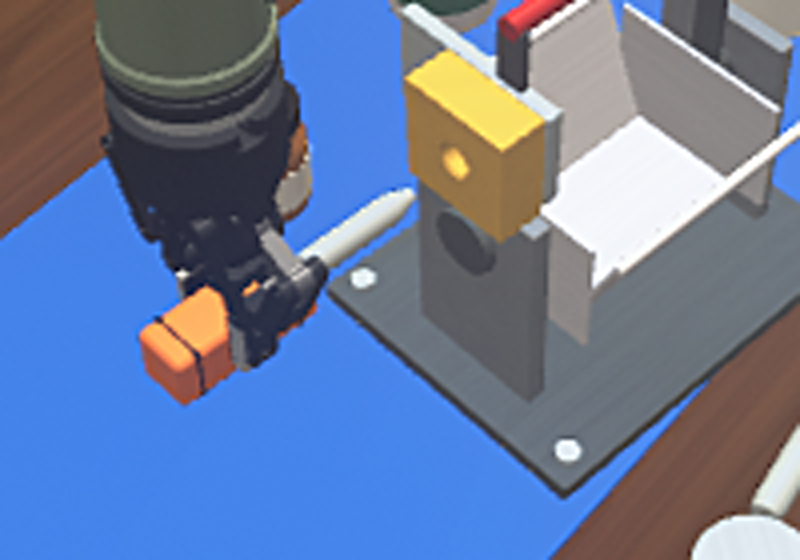

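View pics/ins_top.png

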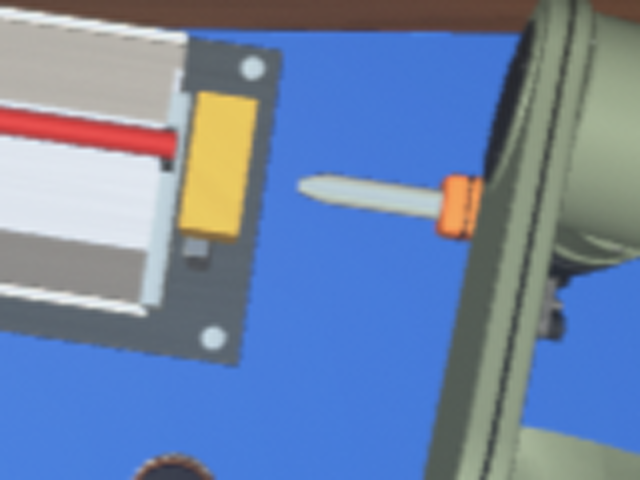

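The scene crop shows the pin level, pointing at the yellow block. The hole is at crop (455,158), which is about (313.8,239.5) in the full picture. In the top crop the tip is at (300,186), in line with the block centre to within a few mm.

```bash
python3 - <<'E'
from h import *
from scipy.optimize import least_squares
sx=np.array([.992,-.127]);sy=np.array([.127,.992])
for n in('scene','top'):
    D=np.load(n+'2.npz');P=D['P'];hsv=D['hsv'].astype(int);X=P[...,:2]@sx;Y=P[...,:2]@sy;z=P[...,2];h,s,v=[hsv[...,i] for i in range(3)]
    m=(abs(X-.552)<.012)&(Y>-.012)&(Y<.045)&(z>.185)&(z<.206)&(s<130)
    m=cv2.erode(m.astype(np.uint8),np.ones((2,2)))>0
    x,y,zz=X[m],Y[m],z[m];yc=.0165
    f=lambda p:np.hypot(x-p[0]-p[1]*(y-yc),zz-p[2]-p[3]*(y-yc))-.008
    r=least_squares(f,[.551,0,.19,0],loss='soft_l1',f_scale=.001);print(n,'axis',r.x.round(4),'rms',np.sqrt(np.mean(r.fun**2)).round(5))
    yl=(abs(h-23)<7)&(s>140)&(z>.14)&(z<.24)&(abs(X-.552)<.06)&(Y>.07)&(Y<.14)
    if n=='scene':
        fc=yl&(Y<.0915)&(z<.222); print('face Y',np.median(Y[fc]),'x',np.percentile(X[fc],[1,99]),'z',np.percentile(z[fc],[1,99]))
        F=np.median(Y[fc])
        # rays onto face plane
        pos=D['pos'];ray=D['ray'];t=(F-pos[:2]@sy)/(ray[...,:2]@sy);Q3=pos+ray*t[...,None]
        sub=D['img'][232:248,306:322];print(v[232:248,306:322]);print(s[236:244,308:320])
        for u,vv in((313.8,239.5),(313,239),(315,240)):
            q=Q3[int(round(vv)),int(round(u))];print((u,vv),'x',(q[:2]@sx).round(4),'z',q[2].round(4))
    m=yl&(z>.224);q=np.c_[X[m],Y[m]];print('blocktop',cv2.minAreaRect((q*1000).astype(np.float32)),np.median(z[m]))
E
```

```text
scene axis [ 0.5514 -0.0148  0.1907  0.0019] rms 0.00134
face Y 0.08596088698728785 x [0.52027665 0.56485796] z [0.16036424 0.21788551]
[[148 148 147 150 150 152 150 149 149 147 141 150 222 255 255 252]
 [148 149 148 148 148 150 150 151 151 150 148 144 147 189 255 255]
 [147 147 148 148 149 149 151 152 152 151 150 149 147 143 156 245]
 [148 147 148 151 141 137 146 149 150 150 150 150 149 147 141 150]
 [147 147 146 145 126 128 139 143 145 149 150 150 151 150 148 144]
 [149 148 146 146 133 151 177 209 176 147 148 151 150 150 150 149]
 [148 148 147 147 152 191 222 240 241 163 142 150 151 150 149 150]
 [148 148 148 144 158 229 244 250 255 232 156 146 149 150 149 150]
 [147 148 147 144 157 218 251 253 253 255 180 140 148 149 150 150]
 [147 147 147 145 138 199 239 252 252 255 232 157 145 149 151 150]
 [148 146 149 147 142 157 227 247 254 255 255 176 144 148 150 150]
 [150 149 148 148 146 141 165 239 248 255 219 154 145 148 149 150]
 [153 150 148 149 148 145 142 149 211 212 159 143 148 148 149 149]
 [151 153 148 149 149 148 145 142 147 148 145 147 148 148 148 148]
 [103 149 153 149 149 149 
[... 218 characters left out ...]
32 134 150 157 158 160 141 127 129 130 129]
 [131 129 137 158 159 156 154 158 136 129 130 131]
 [132 127 138 158 155 151 150 147 145 128 129 133]
 [130 130 126 152 158 150 149 148 157 135 128 130]
 [132 132 127 138 158 156 149 147 155 143 127 129]
 [133 131 129 128 139 159 157 153 157 132 128 129]]
(313.8, 239.5) x 0.5553 z 0.1956
(313, 239) x 0.5523 z 0.1963
(315, 240) x 0.5582 z 0.1979
blocktop ((552.419677734375, 99.65776062011719), (30.640331268310547, 70.80548095703125), 89.18043518066406) 0.22928729851500007
top axis [0.5509 0.0188 0.1897 0.0047] rms 0.00144
blocktop ((551.5062255859375, 103.34461212158203), (27.927528381347656, 69.37760162353516), 89.7346420288086) 0.22866142396333905
```

>>> carry_out --increments '[[[0,1,-3.5],[0,0,0]],[[5,1,-3.5],[0,0,0]],[[13,1,-3.5],[0,0,0]],[[21,1,-3.5],[0,0,0]],[[26,1,-3.5],[0,0,0]],[[30,1,-3.5],[0,0,0]],[[34,1,-3.5],[0,0,0]],[[38,1,-3.5],[0,0,0]],[[41,1,-3.5],[0,0,0]],[[41,1,-3.5],[0,0,0]]]'

```text
clock: 14.82
tcp_pos: [0.5452, -0.0889, 0.1846]
tool_rot: [-0.0, 0.75, 0.661, -0.0]
force: [0.3, -0.8, -1.0]
width: 0.0311
grip_force: 59.9
```

```bash
python3 - <<'E'
from h import *
o=env.observe();print(o['tcp_pos'],o['width'],o['force'],o['torque'])
c=cam('scene');cv2.imwrite('pics/i2.png',cv2.resize(c['img'][210:300,250:370,::-1],None,fx=6,fy=6,interpolation=cv2.INTER_CUBIC))
E
```

```text
[ 0.5452267  -0.08894414  0.18461937] 0.031057161001747165 [ 0.27780358 -0.79252624 -1.02248115] [-0.03088702  0.07752348  0.04727962]
```

View pics/i2.png

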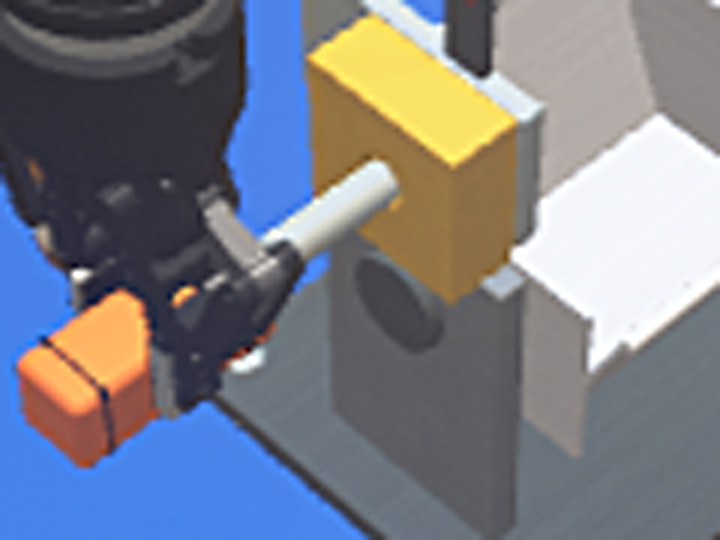

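The tapered tip is in the block's hole at crop (385,185), with a sliver of hole showing below and to the right of it. The contact force is very low.

>>> carry_out --increments '[[[2,0.3,0.3],[0,0,0]],[[4,0.3,0.3],[0,0,0]],[[6,0.3,0.3],[0,0,0]],[[8,0.3,0.3],[0,0,0]],[[10,0.3,0.3],[0,0,0]],[[12,0.3,0.3],[0,0,0]],[[14,0.3,0.3],[0,0,0]],[[16,0.3,0.3],[0,0,0]],[[16,0.3,0.3],[0,0,0]],[[16,0.3,0.3],[0,0,0]]]'

```text
clock: 15.7
tcp_pos: [0.5474, -0.0732, 0.1842]
tool_rot: [-0.001, 0.751, 0.661, -0.0]
force: [-4.1, 0.8, -3.1]
width: 0.0308
grip_force: 59.9
```

>>> carry_out --increments '[[[0,-0.7,0.2],[0,0,0]],[[2,-0.7,0.2],[0,0,0]],[[4,-0.7,0.2],[0,0,0]],[[6,-0.7,0.2],[0,0,0]],[[8,-0.7,0.2],[0,0,0]],[[10,-0.7,0.2],[0,0,0]],[[12,-0.7,0.2],[0,0,0]],[[14,-0.7,0.2],[0,0,0]],[[16,-0.7,0.2],[0,0,0]],[[16,-0.7,0.2],[0,0,0]]]'

```text
clock: 16.53
tcp_pos: [0.5492, -0.0572, 0.1843]
tool_rot: [-0.0, 0.751, 0.661, 0.0]
force: [-2.7, -0.5, -3.0]
width: 0.0307
grip_force: 59.8
```

>>> carry_out --increments '[[[2,-0.3,0],[0,0,0]],[[4,-0.3,0],[0,0,0]],[[6,-0.3,0],[0,0,0]],[[8,-0.3,0],[0,0,0]],[[10,-0.3,0],[0,0,0]],[[12,-0.3,0],[0,0,0]],[[14,-0.3,0],[0,0,0]],[[16,-0.3,0],[0,0,0]],[[16,-0.3,0],[0,0,0]],[[16,-0.3,0],[0,0,0]]]'

```text
clock: 17.37
tcp_pos: [0.5511, -0.0413, 0.1843]
tool_rot: [-0.0, 0.751, 0.661, 0.0]
force: [-1.4, 0.2, -2.1]
width: 0.0309
grip_force: 59.9
```

>>> carry_out --increments '[[[2,0,0],[0,0,0]],[[4,0,0],[0,0,0]],[[6,0,0],[0,0,0]],[[8,0,0],[0,0,0]],[[10,0,0],[0,0,0]],[[12,0,0],[0,0,0]],[[13,0,0],[0,0,0]],[[14,0,0],[0,0,0]],[[14,0,0],[0,0,0]],[[14,0,0],[0,0,0]]]'

```text
clock: 18.2
tcp_pos: [0.5527, -0.0281, 0.1844]
tool_rot: [0.0, 0.751, 0.661, 0.0]
force: [-0.8, -1.3, -1.8]
width: 0.0312
grip_force: 60.0
```

>>> carry_out --increments '[[[0.5,0,0],[0,0,0]],[[1,0,0],[0,0,0]],[[1.5,0,0],[0,0,0]],[[2,0,0],[0,0,0]],[[2.5,0,0],[0,0,0]],[[3,0,0],[0,0,0]],[[3.5,0,0],[0,0,0]],[[4,0,0],[0,0,0]],[[4,0,0],[0,0,0]],[[4,0,0],[0,0,0]]]'

```text
clock: 19.03
tcp_pos: [0.5527, -0.0281, 0.1846]
tool_rot: [0.003, 0.751, 0.661, -0.003]
force: [-2.6, -15.4, -0.3]
width: 0.0309
grip_force: 60.2
```

>>> carry_out --increments '[[[-3,0,0],[0,0,0]],[[-3,0,0],[0,0,0]],[[-3,0,0],[0,0,0]],[[-3,0,0],[0,0,0]],[[-3,0,0],[0,0,0]],[[-3,0,0],[0,0,0]],[[-3,0,0],[0,0,0]],[[-3,0,0],[0,0,0]],[[-3,0,0],[0,0,0]],[[-3,0,0],[0,0,0]]]'

```text
clock: 19.87
tcp_pos: [0.5527, -0.0281, 0.1844]
tool_rot: [0.001, 0.751, 0.661, -0.001]
force: [-1.5, -6.9, -0.6]
width: 0.0312
grip_force: 60.0
```

>>> carry_out --increments '[[[0,0,0],[0,0,0]],[[0,0,0],[0,0,0]],[[0,0,0],[0,0,0]],[[0,0,0],[0,0,0]],[[0,0,0],[0,0,0]],[[0,0,-25],[0,0,0]],[[-20,0,-60],[0,0,0]],[[-50,0,-90],[0,0,0]],[[-90,0,-95],[0,0,0]],[[-125,0,-95],[0,0,0]]]' --jaw 95

```text
clock: 20.7
tcp_pos: [0.5381, -0.1525, 0.2828]
tool_rot: [0.003, 0.75, 0.661, 0.002]
force: [0.2, -0.6, 0.5]
width: 0.0534
grip_force: 0.0
```

```bash
python3 bar.py; python3 - <<'E'
from h import *
c=cam('scene');cv2.imwrite('pics/f.png',cv2.resize(c['img'][170:300,240:420,::-1],None,fx=4,fy=4,interpolation=cv2.INTER_CUBIC))
E
```

```text
[ 0.53812657 -0.15245203  0.28281446] 0.05342717391163299 [ 0.17215858 -0.62528281  0.45222196] 20.7
top bar 456 x range [0.5475 0.5528 0.559 ] mid 0.5532 y 0.1254 0.2904 z 0.2698
  yaw fit [0.0018 0.5525]
top yel 460 x range [0.5173 0.5512 0.5855] mid 0.5514 y 0.0877 0.1172 z 0.2288
scene bar 419 x range [0.5503 0.5577 0.5654] mid 0.5579 y 0.0438 0.2866 z 0.2697
  yaw fit [-0.0081  0.5588]
scene yel 381 x range [0.5179 0.5531 0.587 ] mid 0.5525 y 0.0834 0.1158 z 0.2292
```

View pics/f.png

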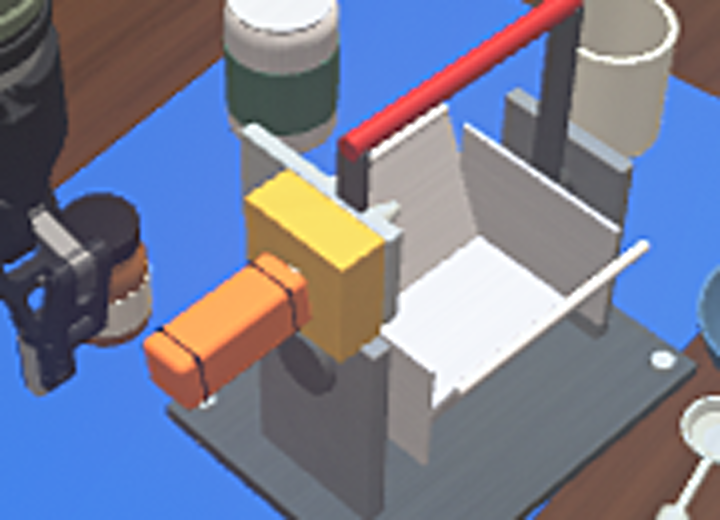

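The pin is through the plate, with its tip visible at crop (385,213). The handle is at the block at (280,275), the pan is level and the gripper is clear. One check of the remaining gap comes next.

```bash
python3 - <<'E'
from h import *
sx=np.array([.992,-.127]);sy=np.array([.127,.992])
for n in('top','scene'):
    c=cam(n);P=c['P'];X=P[...,:2]@sx;Y=P[...,:2]@sy;z=P[...,2];h,s,v=[c['hsv'][...,i].astype(int) for i in range(3)]
    b=(abs(X-.552)<.03)&(z>.17)&(z<.225)&(Y<.1)&(Y>-.05)
    m=b&(h<18)&(s>130)&(z>.2)
    g=b&(abs(h-23)<6)&(z<.22)
    print(n,m.sum(),'handle Y',np.percentile(Y[m],[0,1,99,100]).round(4),'X',np.percentile(X[m],[2,98]).round(4),'z',np.median(z[m]).round(4),'face Y',np.median(Y[g]).round(4) if g.any() else None)
o=env.observe();print(o['clock'],o['force'])
E
```

```text
top 544 handle Y [0.0031 0.0046 0.0849 0.0856] X [0.5353 0.5634] z 0.205 face Y 0.0873
scene 663 handle Y [-0.0019 -0.0005  0.0867  0.0873] X [0.5266 0.5771] z 0.2061 face Y 0.0852
20.95 [-0.67766179  0.65994893 -0.58086022]
```

```bash
python3 -c "
from workcell import order
print(order.finish_job())"
```

```text
the job is handed in; nothing more can be done
None
```

I handed the job in with the pan back up within about 0.015 rad of level, the pin pushed home through the block and index plate (handle within about 2 mm of the block), and the gripper clear of everything; no verdict came back.

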